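# Load the dice cup into the curing box

## Task

Gently lift the lid of the wooden curing box by its brass bar and lay it back until it rests on its stop, neither flinging it nor letting it fall. Then, keeping the dice cup upright, set it down gently inside the box on the middle of the round metal pad, with its pearl diamond facing the round lamp tube (not the square finned heater). Let go, leave the lid open, and leave the other things on the bench where they are.

Things in the scene. Friction and masses are not known exactly. Their poses are not given: they have to be found in the camera images.
- box: Fixed open-topped elm curing box, 150 (x) x 280 (y) x 90 high, walls and floor 8 thick, so the inside is 134 x 264 and 82 deep; origin at the centre of its underside, on the bench; x points from its front (bar side) to the hinge side, y along the hinge. Two dark iron stop brackets stand behind the hinge, at y = +-90, up to 75 above the rim.
- box_in (a point): Centre of the box's inner floor (8 above the bench) and of the flush round metal pad, 90 in diameter, on which the cup is to stand; axes as the box's.
- lid (a joint): Angle of the lid in rad: 0 shut, 1.75 (about 100 degrees) leaning back on its stop. The lid is a dark wood board 150 x 280 x 12, 0.3 kg, on a free hinge: it falls shut when let go before about 1.6 and leans back by itself beyond that.
- lid_hinge (a point): Middle of the hinge line, on the top of the box's far rim (90 above the bench, 75 behind the box's centre); its axes turn with the lid: y along the hinge, x from the bar to the hinge.
- lid_handle (a point): Middle of the lid's brass bar: a round bar 12 in diameter and 100 long, parallel to the hinge, held 45 in front of the lid's front edge by two posts at its ends (88 free between them), in the plane of the lid (195 from the hinge line, 6 above the lid's underside). Pinched from above, it turns between the fingers as the lid swings.
- lamp: Fixed round lamp tube, upright, 24 in diameter on a 36 round foot, 72 high, at one end of the box (112 from the box's centre along its y, either end); origin at the centre of its foot, on the box's inner floor.
- heater: Fixed square finned metal heater block, 36 x 36 x 60 high, at the other end of the box (112 from its centre); origin at the centre of its foot, on the box's inner floor.
- cup: Loose dice cup of dark wood standing open end up on the bench, 54 outer diameter, 75 high, wall 5, about 0.11 kg; origin at the centre of its underside, z up, +x points through its only mark: a pearl diamond 23 across on its side at 36 height, with an 8 wide pearl stripe that runs up from it and across the rim, seen from above.
- panel: Bystander: flat dark wood panel with a pearl triangle inlaid, 50 x 150 x 6, lying on the bench; origin at the centre of its underside, y along its length.
- hinges: Bystander: flat pair of small brass hinges, 25 x 67 x 6 in all; origin at the centre of its underside.
- burnisher: Bystander: round turned boxwood burnisher lying on the bench, 152 long, 26 thick; origin under its middle, x along its length.
- checker: Bystander: glossy red acrylic checker, 36 in diameter, 10 high; origin at the centre of its underside.
Things that resemble listed ones, but are neither listed nor needed, are in the scene too. Of the things like the cup, leave any that is blue, green or purple; of the rest the smaller one is meant.

How it is judged:
By the outcome, as a careful person would: the job done as asked, in the order asked, and still so for the second after the job is handed in, with the robot touching nothing.
It also fails if it takes over 69 s, if anything falls off the work surface, if the arm or the gripper's body presses on something with over 40 N, if the wrist force passes 120 N, or if a joint passes its speed limit or range.

## Robot

A 6-joint arm with a two-finger parallel gripper is mounted at the origin on the work surface. World frame = base frame: x ahead of the robot, y to its left, z up, the work surface at z = 0. Lengths are in mm, angles in rad, forces in N, time in s.
With the tool pointing down it reaches from about 300 to 875 mm from the base axis. Payload 4.2 kg.
Tool frame: the origin (TCP) lies midway between the tips of the shut fingers; the grasp point (between the pads) lies 19 mm behind it; z points along the fingers, y is the line along which they close (so a half turn about z gives the same grasp; the last joint's range is limited). The gripper opens to 85 mm and grips with 20 to 120 N. Pads are 22 mm wide; open, the fingers measure 114 mm over their backs; the gripper's body (76 mm by 85 mm) begins 54 mm behind the grasp point. The pads swing forward as they close: fully open they stand 13 mm farther back than shut.
Start: joints at [-1.181, 0.32, 1.565, -0, 1.257, -0.02], TCP at [229.099, -527.404, 231.338] pointing down, gripper open.
Joint ranges: [-3.11, 3.11], [-0.84, 2.01], [0.21, 2.61], [-1.34, 4.49], [0.05, 2.63], [-2.56, 2.56]. Speed limits (rad/s): [2.57, 2.57, 3.14, 3.14, 3.14, 3.14].

## Interface

Orientations are given as [roll, pitch, yaw] about the fixed x, y, z axes, in that order (R = Rz(yaw) Ry(pitch) Rx(roll)).
In Python, from plant import r, imaging, sign_off gives the robot as it stands.
- The arm moves only by the shell command python3 -m crank 'ROWS' [FORCE]. ROWS is text: rows parted by semicolons, each of 7 numbers parted by spaces: the shift along the world's x, y, z in cm, then the turn, a rotation vector about the world's x, y, z in rad, then the finger opening in cm, from 0 to 8.54. In form: x y z ax ay az hand; .... A call has 1 to 10 rows; each row shifts and turns the commanded pose from where the row before left it; what a row does not reach is not made up. A row lasts 1/10 s, in which the tool goes at most 50 mm and 8.59 degrees, less where a joint would pass 70% of its speed; a pose out of reach is approached as far as the arm can. A call with a gripper value outside its range is refused whole. The fingers move at their own pace and stop on an object; FORCE is the grip in N (left out, the last holds). Time passes only in rows, so rows that do not move let the fingers close. It gives the time, the measured TCP pose, the force, the opening and the grip force at its end, in the units of the state.
- r.read_state(): the state, without advancing time (a new reading comes with each control period).
- imaging.capture(name): name is "scene" or "side" or "wrist"; returns a dict with "pixels" (400x640x3 uint8, blue, green, red), "fx", "fy", "cx", "cy" (pixels), "rvec" (rotation vector, rad) and "tvec" (3), from world to camera coordinates, as OpenCV has them. Camera axes: x right, y down, z forward; pixel columns grow to the right and rows downward; lengths in mm; the calibration is good to about 2 mm. A picture is of the moment at which its call begins. There is no depth.
- sign_off(): hands the job in; it is judged then, once.
The state is a dict: "t": time; "qpos": joint angles; "qd": joint speeds; "joint_torque": joint torques, N m; "tcp_pos": TCP position; "orientation": TCP orientation; "contact_force": force on the tool from outside, world axes, zero at the start; "torque": the same for the moment, N m; "finger_gap": finger opening in mm; "gripper_force": force on a finger pad.
Only numpy, scipy, OpenCV 4.12 (cv2) and the standard library are available. Lean on these libraries where they do the work, as an engineer would, in place of code of your own. Each camera call takes 0.05 s, during which the arm holds its last target. There are 200 camera calls.

## Working session

There is one attempt and no reset: what is moved stays moved. The work goes in short steps, Python scripts to look and compute and a shell command to move; the robot and the scene stay as the last step left them, time stands still between calls to the robot, and variables do not carry over. Pictures are saved under pics/ and viewed, at most 10 in all, crops included, and the job is handed in when it is done.

```bash
ls; mkdir -p pics
cat > h.py <<'E'
import numpy as np, cv2
from plant import r, imaging
def cap(n):
    d=imaging.capture(n); return d
def ray(d,u,v):
    R=cv2.Rodrigues(np.array(d["rvec"],float))[0]; t=np.array(d["tvec"],float).ravel()
    c=-R.T@t; w=R.T@np.array([(u-d["cx"])/d["fx"],(v-d["cy"])/d["fy"],1.]); return c,w
def onz(d,u,v,z):
    c,w=ray(d,u,v); return c+w*(z-c[2])/w[2]
def proj(d,P):
    K=np.array([[d["fx"],0,d["cx"]],[0,d["fy"],d["cy"]],[0,0,1.]])
    return cv2.projectPoints(np.array(P,float).reshape(-1,3),np.array(d["rvec"],float),np.array(d["tvec"],float),K,None)[0].reshape(-1,2)
E
python3 - <<'E'
from h import *
import pickle
D={n:cap(n) for n in("scene","side","wrist")}
pickle.dump(D,open("d0.pkl","wb"))
for n in D:
    cv2.imwrite(f"pics/{n}0.png",D[n]["pixels"]); c,w=ray(D[n],320,200); print(n,c,w)
print(r.read_state())
E
```

```text
pics
scene [1263.53137287 -592.84741885  903.6050865 ] [-0.5785418   0.48853185 -0.65329359]
side [157.81868052 576.66252788 790.07076841] [ 0.36798519 -0.57960706 -0.72719808]
wrist [ 294.73519988 -499.19730577  373.43880623] [-0.24306013 -0.1046256  -0.96454957]
{'t': 0.15, 'qpos': array([-1.18098128e+00,  3.20132156e-01,  1.56538909e+00, -1.11845891e-05,
        1.25741715e+00, -1.99974332e-02]), 'qd': array([ 0.00016966, -0.00265798, -0.00273883,  0.00092555, -0.00061036,
        0.00208644]), 'joint_torque': array([ 1.20061159e-04, -4.15841568e+01, -2.34346157e+01, -2.96912868e-07,
        6.01932756e-03,  1.67457387e-05]), 'tcp_pos': array([ 228.96291503, -527.0531987 ,  230.68658833]), 'orientation': array([-3.14024697e+00, -1.62764467e-05,  4.09815926e-01]), 'contact_force': array([-0.40243355, -0.33232503, -0.4203351 ]), 'torque': array([-0.01771416,  0.01565122,  0.02726958]), 'gripper_force': 0.0, 'finger_gap': 85.45454064370242}
```

View pics/scene0.png

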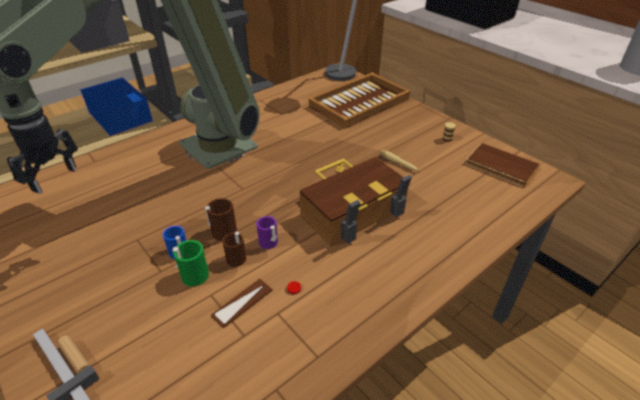

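View pics/side0.png

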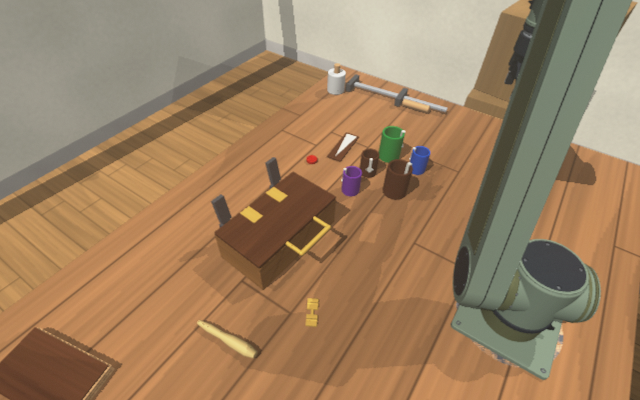

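Scene shows five cup-like things: blue (175,241), green (192,263), purple (267,232), large brown (222,219) and small brown (234,249). In the side view these are (420,160), (392,145), (351,181), (397,178) and (370,163). Blue, green and purple are ruled out. Of the two brown ones the smaller, at scene (234,249), is meant. I'll confirm that in an enlarged crop, with the box alongside.

Run:
```python
from h import *
import pickle
D=pickle.load(open("d0.pkl","rb"))
def crop(n,x,y,w,h,s): return cv2.resize(D[n]["pixels"][y:y+h,x:x+w],None,fx=s,fy=s,interpolation=cv2.INTER_CUBIC)
a=crop("scene",200,190,80,60+20,3.75); b=crop("side",340,120,80,80,3.75)
c=crop("scene",290,150,133,100,3); d=crop("side",205,150,133,140,3)
W=np.zeros((600,800,3),np.uint8)
W[:300,:300]=a;W[300:600,:300]=b;W[:300-40,400:799]=c[:260];W[260:600,400:799]=d[:340]
cv2.imwrite("pics/crop1.png",W)
```

```text
(no output)
```

View pics/crop1.png

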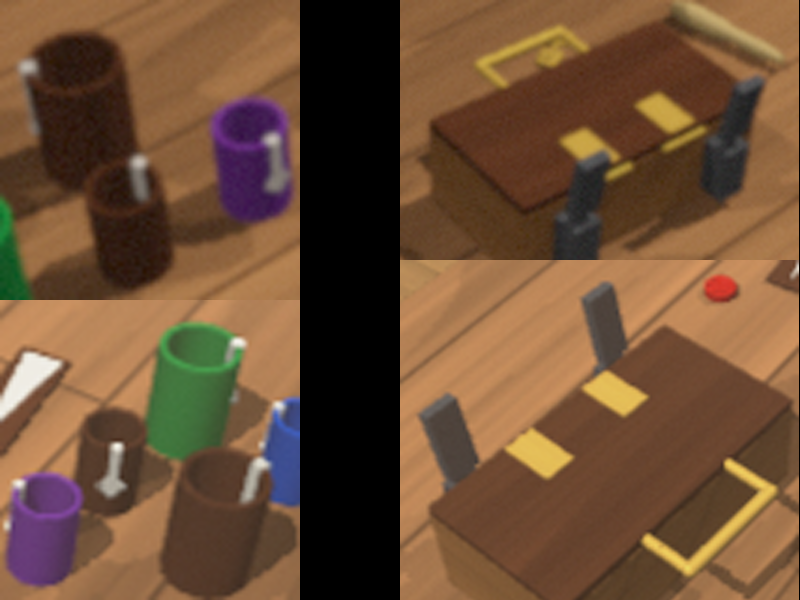

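The crop confirms the small brown cup, with rim centres at about scene (233.6,239.3) and side (369.9,155.2). Its stripe and diamond face the side camera, with the diamond at side (370,170). The lid corners and bar are clear in both views, so I'll fit the poses from them.

Run:
```python
from h import *
import pickle
from scipy.optimize import least_squares
D=pickle.load(open("d0.pkl","rb"));S,T=D["scene"],D["side"]
# box pts in box frame (lid top z=102, bar z=96)
obs=[("scene",(301,191.7)),("scene",(332.3,219.3)),("scene",(378.3,158.3)),("side",(215.7,232.3)),("side",(293.3,172.3)),("side",(335.7,197.7)),("scene",(316,172.3)),("scene",(344.3,160)),("side",(301,253.3)),("side",(330,226.7))]
for n,p in obs: print(n,p,onz(D[n],*p,102 if obs.index((n,p))<6 else 96).round(0))
c1=onz(S,233.6,239.3,75);c2=onz(T,369.9,155.2,75);print("cup",c1,c2)
print("stripe",onz(S,237.3,232.7,75),onz(T,371.2,159.5,75))
# model: scene: A=left, B=bottom, C=top ; guess assign by hypothesis search
import itertools
cor=[(sx*75,sy*140,102) for sx in(-1,1) for sy in(-1,1)]; bar=[(-120,50,96),(-120,-50,96)]
best=None
for y0 in np.arange(-3,3.2,.5):
  def res(q):
    c,s=np.cos(q[2]),np.sin(q[2]); R=np.array([[c,-s,0],[s,c,0],[0,0,1]])
    out=[]
    for i,(n,p) in enumerate(obs):
      P=np.array(cor if i<6 else bar)@R.T+[q[0],q[1],0]
      e=proj(D[n],P)-p; out.append(e[np.argmin((e**2).sum(1))])
    return np.ravel(out)
  m0=np.mean([onz(D[n],*p,102) for n,p in obs[1:6]],0)
  f=least_squares(res,[m0[0],m0[1],y0])
  if best is None or f.cost<best.cost: best=f
print(best.x,best.cost,best.fun.reshape(-1,2).round(1).tolist())
```

```text
scene (301, 191.7) [493. -11. 102.]
scene (332.3, 219.3) [633. -18. 102.]
scene (378.3, 158.3) [519. 268. 102.]
side (215.7, 232.3) [648. 257. 102.]
side (293.3, 172.3) [624. -16. 102.]
side (335.7, 197.7) [478.  -2. 102.]
scene (316, 172.3) [445.  83.  96.]
scene (344.3, 160) [453. 189.  96.]
side (301, 253.3) [451. 187.  96.]
side (330, 226.7) [440.  83.  96.]
cup [ 505.23064576 -240.23943215   75.        ] [ 500.776574   -234.14323874   75.        ]
stripe [ 491.02805642 -220.28988712   75.        ] [ 488.0160386  -218.90401358   75.        ]
[ 5.67115758e+02  1.26023952e+02 -8.60709540e-02] 22.130432509102743 [[-1.6, -2.8], [-1.2, -0.3], [-2.6, -2.6], [-2.6, -0.6], [-0.8, -1.6], [0.1, -1.6], [0.6, -0.8], [-0.8, 0.1], [-0.1, -0.3], [-2.0, 0.2]]
```

```bash
python3 -m crank '1.2 3.7 0 0 0 0.06 3.6;1.2 3.7 0 0 0 0.06 3.6;1.2 3.7 0 0 0 0.06 3.6;1.2 3.7 0 0 0 0.06 3.6;1.2 3.7 0 0 0 0.06 3.6;1.2 3.7 0 0 0 0.06 3.6;1.2 3.7 0 0 0 0.06 3.6;1.2 3.7 0 0 0 0.06 3.6;1.2 3.7 0 0 0 0.06 3.6;1.2 3.7 0 0 0 0.06 3.6' 30
python3 -m crank '1.2 3.7 0 0 0 0.06 3.6;1.2 3.7 0 0 0 0.06 3.6;1.2 3.7 0 0 0 0.06 3.6;1.2 3.7 0 0 0 0.06 3.6;1.2 3.7 0 0 0 0.06 3.6;1.2 3.7 0 0 0 0.06 3.6;1.2 3.7 0 0 0 0.06 3.6;1.2 3.0 0 0 0 0.07 3.6;0 0 0 0 0 0 3.6;0 0 0 0 0 0 3.6'
python3 - <<'E'
from h import *
d=cap("wrist");cv2.imwrite("pics/w1.png",d["pixels"])
import pickle;pickle.dump(d,open("w1.pkl","wb"))
s=r.read_state();print(s["t"],s["tcp_pos"],s["orientation"])
E
```

```text
t: 1.15
tcp_pos: [349.1, -155.8, 231.3]
orientation: [3.141, -0.0, 1.012]
contact_force: [0.9, -0.4, 0.9]
finger_gap: 36.1
gripper_force: 0.0
t: 2.15
tcp_pos: [444.7, 131.7, 230.9]
orientation: [-3.14, 0.001, 1.501]
contact_force: [0.2, 0.3, 0.3]
finger_gap: 35.7
gripper_force: 0.0
2.2 [444.5228973  131.09204241 230.97335196] [-3.14051901e+00  9.15466725e-04  1.49951592e+00]
```

View pics/w1.png

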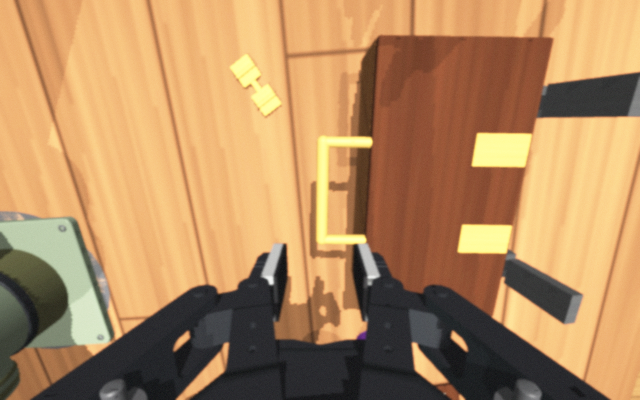

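The wrist view shows the bar from (323,141) to (323,239), and lid corners at (380,37) and (550,39).

Run:
```python
from h import *
import pickle
d=pickle.load(open("w1.pkl","rb"))
for u,v,z in [(323,141,96),(323,239,96),(380,37,102),(550,39,102),(364,242,102),(372,140,102)]: print(onz(d,u,v,z).round(1))
```

```text
[450.9 184.7  96. ]
[444.1  83.8  96. ]
[504.8 267.7 102. ]
[648.6 256.1 102. ]
[486.4  80.1 102. ]
[496.5 182.8 102. ]
```

```bash
python3 -m crank '0.3 0.3 -3.5 0 0 0 3.6;0 0 -3.5 0 0 0 3.6;0 0 -3.5 0 0 0 3.6;0 0 -3 0 0 0 3.6;0 0 -1.9 0 0 0 3.6;0 0 0 0 0 0 3.6;0 0 0 0 0 0 2.0;0 0 0 0 0 0 1.4;0 0 0 0 0 0 0.8;0 0 0 0 0 0 0.8' 30
```

```text
t: 3.2
tcp_pos: [446.7, 134.2, 78.4]
orientation: [-3.14, 0.0, 1.499]
contact_force: [-4.9, -0.9, 4.6]
finger_gap: 10.7
gripper_force: 29.3
```

Run:
```python
import numpy as np
st=[.01,.02]+[.035]*46+[.03]*2+[.02]*2+[.01]
th=np.r_[0,np.cumsum(st)];print(th[-1])
u=-195*np.cos(th)+6*np.sin(th);z=195*np.sin(th)+6*np.cos(th)
P=np.round(np.c_[u*np.cos(.071),-u*np.sin(.071),z]/10,2);
for i,k in enumerate(np.diff(P,axis=0)):print(';'.join('%.2f'%v for v in k).replace(';',' '),end='\n' if i%10==9 else '; ')
```

```text
1.7499999999999993
0.01 0.00 0.19; 0.02 0.00 0.39; 0.05 0.00 0.69; 0.08 -0.01 0.67; 0.10 0.00 0.68; 0.12 -0.01 0.67; 0.15 -0.01 0.67; 0.17 -0.02 0.66; 0.19 -0.01 0.65; 0.22 -0.02 0.65
0.24 -0.01 0.64; 0.26 -0.02 0.63; 0.28 -0.02 0.62; 0.31 -0.02 0.61; 0.32 -0.03 0.60; 0.35 -0.02 0.59; 0.36 -0.03 0.58; 0.39 -0.02 0.56; 0.41 -0.03 0.55; 0.42 -0.03 0.53
0.44 -0.03 0.52; 0.46 -0.04 0.50; 0.48 -0.03 0.49; 0.50 -0.04 0.47; 0.51 -0.03 0.45; 0.53 -0.04 0.43; 0.54 -0.04 0.42; 0.55 -0.04 0.39; 0.57 -0.04 0.38; 0.58 -0.04 0.35
0.60 -0.04 0.34; 0.60 -0.05 0.31; 0.62 -0.04 0.29; 0.62 -0.04 0.27; 0.64 -0.05 0.25; 0.64 -0.04 0.23; 0.65 -0.05 0.20; 0.65 -0.05 0.18; 0.67 -0.04 0.16; 0.67 -0.05 0.13
0.67 -0.05 0.11; 0.67 -0.05 0.09; 0.68 -0.05 0.06; 0.68 -0.04 0.04; 0.68 -0.05 0.02; 0.68 -0.05 -0.01; 0.68 -0.05 -0.03; 0.68 -0.05 -0.06; 0.58 -0.04 -0.07; 0.58 -0.04 -0.08
0.38 -0.03 -0.07; 0.39 -0.02 -0.07; 0.19 -0.02 -0.04;
```

```bash
python3 -m crank '0.01 0 0.2 0 0 0 0.8;0.02 0 0.4 0 0 0 0.8;0.05 0 0.69 0 0 0 0.8;0.08 -0.01 0.67 0 0 0 0.8;0.1 0 0.68 0 0 0 0.8;0.12 -0.01 0.67 0 0 0 0.8;0.15 -0.01 0.67 0 0 0 0.8;0.17 -0.02 0.66 0 0 0 0.8;0.19 -0.01 0.65 0 0 0 0.8;0.22 -0.02 0.65 0 0 0 0.8'
```

```text
t: 4.2
tcp_pos: [457.0, 133.3, 137.1]
orientation: [-3.137, 0.001, 1.5]
contact_force: [-8.1, -1.3, -0.5]
finger_gap: 10.9
gripper_force: 29.1
```

```bash
python3 -m crank '0.24 -0.01 0.64 0 0 0 0.8;0.26 -0.02 0.63 0 0 0 0.8;0.28 -0.02 0.62 0 0 0 0.8;0.31 -0.02 0.61 0 0 0 0.8;0.32 -0.03 0.6 0 0 0 0.8;0.35 -0.02 0.59 0 0 0 0.8;0.36 -0.03 0.58 0 0 0 0.8;0.39 -0.02 0.56 0 0 0 0.8;0.41 -0.03 0.55 0 0 0 0.8;0.42 -0.03 0.53 0 0 0 0.8'
python3 -m crank '0.44 -0.03 0.52 0 0 0 0.8;0.46 -0.04 0.5 0 0 0 0.8;0.48 -0.03 0.49 0 0 0 0.8;0.5 -0.04 0.47 0 0 0 0.8;0.51 -0.03 0.45 0 0 0 0.8;0.53 -0.04 0.43 0 0 0 0.8;0.54 -0.04 0.42 0 0 0 0.8;0.55 -0.04 0.39 0 0 0 0.8;0.57 -0.04 0.38 0 0 0 0.8;0.58 -0.04 0.35 0 0 0 0.8'
python3 -m crank '0.6 -0.04 0.34 0 0 0 0.8;0.6 -0.05 0.31 0 0 0 0.8;0.62 -0.04 0.29 0 0 0 0.8;0.62 -0.04 0.27 0 0 0 0.8;0.64 -0.05 0.25 0 0 0 0.8;0.64 -0.04 0.23 0 0 0 0.8;0.65 -0.05 0.2 0 0 0 0.8;0.65 -0.05 0.18 0 0 0 0.8;0.67 -0.04 0.16 0 0 0 0.8;0.67 -0.05 0.13 0 0 0 0.8'
```

```text
t: 5.2
tcp_pos: [488.6, 130.8, 197.0]
orientation: [-3.133, 0.002, 1.5]
contact_force: [-14.6, -2.9, 8.9]
finger_gap: 10.9
gripper_force: 29.2
t: 6.2
tcp_pos: [543.2, 126.3, 243.7]
orientation: [3.141, 0.002, 1.5]
contact_force: [-10.3, -6.0, 14.3]
finger_gap: 10.8
gripper_force: 30.9
t: 7.2
tcp_pos: [609.0, 120.8, 265.7]
orientation: [3.137, 0.004, 1.499]
contact_force: [-2.3, -6.5, 2.0]
finger_gap: 10.8
gripper_force: 31.0
```

```bash
python3 -m crank '0.67 -0.05 0.11 0 0 0 0.8;0.67 -0.05 0.09 0 0 0 0.8;0.68 -0.05 0.06 0 0 0 0.8;0.6 -0.04 0.04 0 0 0 0.8;0.5 -0.04 0.02 0 0 0 0.8;0.5 -0.04 0 0 0 0 0.8;0.5 -0.04 -0.01 0 0 0 0.8;0.5 -0.04 -0.03 0 0 0 0.8;0.5 -0.04 -0.04 0 0 0 0.8;0.4 -0.03 -0.05 0 0 0 0.8'
python3 -m crank '0.3 -0.02 -0.04 0 0 0 0.8;0.3 -0.02 -0.04 0 0 0 0.8;0.3 -0.02 -0.05 0 0 0 0.8;0.3 -0.02 -0.05 0 0 0 0.8;0 0 0 0 0 0 0.8;0 0 0 0 0 0 0.8'
```

```text
t: 8.2
tcp_pos: [664.4, 116.9, 267.0]
orientation: [3.137, 0.003, 1.499]
contact_force: [-1.1, -4.6, -1.3]
finger_gap: 10.5
gripper_force: 30.9
t: 8.8
tcp_pos: [676.5, 116.0, 265.2]
orientation: [3.137, 0.003, 1.499]
contact_force: [-1.0, -5.8, 1.5]
finger_gap: 10.9
gripper_force: 30.8
```

```bash
python3 -m crank '0.2 -0.01 -0.04 0 0 0 0.8;0.2 -0.01 -0.04 0 0 0 0.8;0.2 -0.01 -0.04 0 0 0 0.8;0 0 0 0 0 0 0.8;0 0 0 0 0 0 0.8'
```

```text
t: 9.3
tcp_pos: [681.6, 115.6, 264.3]
orientation: [3.138, 0.004, 1.499]
contact_force: [-3.6, -5.6, 2.5]
finger_gap: 10.8
gripper_force: 30.8
```

```bash
python3 -m crank '0.15 -0.01 -0.03 0 0 0 0.8;0.1 0 -0.02 0 0 0 0.8;0 0 0 0 0 0 0.8'
```

```text
t: 9.6
tcp_pos: [681.7, 115.6, 264.2]
orientation: [-3.139, 0.004, 1.499]
contact_force: [-9.7, -5.1, 5.8]
finger_gap: 10.4
gripper_force: 31.2
```

On the stop: the arm didn't advance over the last 2.5 mm and the force rose. Releasing and looking.

```bash
python3 -m crank '-0.2 0 0.04 0 0 0 0.8;0 0 0 0 0 0 1.4;0 0 0 0 0 0 2.2;0 0 0 0 0 0 3.2;0 0 0 0 0 0 3.6;0 0 1.5 0 0 0 3.6;0 0 3 0 0 0 3.6;0 0 3 0 0 0 3.6;-3 0 1 0 0 0 4.5;-4 -1 0 0 0 0 8.5'
python3 -m crank '-4 -2 0 0 0 0 8.5;-4 -3 0 0 0 0 8.5;-3 -3.5 -0.5 0 0 0 8.5;-1 -4 -1 0 0 0 8.5;0 -4 -1 0 0 0 8.5;0 -4 -1 0 0 0 8.5;0 -4 -1 0 0 0 8.5;0 -3 -1 0 0 0 8.5;0 0 0 0 0 0 8.5;0 0 0 0 0 0 8.5'
python3 - <<'E'
from h import *
import pickle
D={n:cap(n) for n in("scene","side","wrist")}
pickle.dump(D,open("d2.pkl","wb"))
s=r.read_state();print(s["t"],s["tcp_pos"],s["orientation"])
def crop(n,x,y,w,h,s): return cv2.resize(D[n]["pixels"][y:y+h,x:x+w],None,fx=s,fy=s,interpolation=cv2.INTER_CUBIC)
W=np.zeros((600,800,3),np.uint8)
W[:300,:399]=crop("scene",290,130,133,100,3);W[300:600,:399]=crop("side",205,150,133,100,3)
W[:250,400:]=crop("wrist",0,0,640,400,.625);W[250:600,400:]=crop("side",300,110,160,70,5)[:, :400]
cv2.imwrite("pics/open.png",W)
E
```

```text
t: 10.6
tcp_pos: [613.0, 108.9, 348.4]
orientation: [3.137, -0.002, 1.501]
contact_force: [0.7, -0.3, -0.3]
finger_gap: 58.3
gripper_force: 0.0
t: 11.6
tcp_pos: [491.6, -167.3, 292.1]
orientation: [3.142, -0.001, 1.498]
contact_force: [-0.1, 0.7, -0.0]
finger_gap: 85.0
gripper_force: 0.0
11.75 [ 491.87138792 -166.15039937  292.83676823] [ 3.14030255e+00 -5.57609143e-05  1.50118339e+00]
```

View pics/open.png

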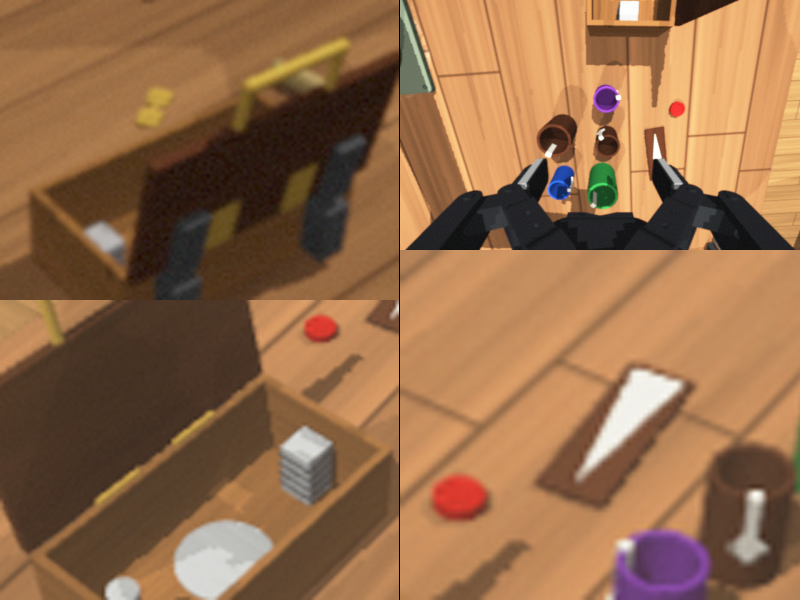

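The lid is open on its stop. The square heater is at the near (−y) end and the round lamp at the far (+y) end, with the pad around side px (280,237). Next I need a closer wrist crop of the cups for the grasp.

Run:
```python
from h import *
import pickle
D=pickle.load(open("d2.pkl","rb"))
c=D["wrist"]["pixels"][130:340,210:390]; cv2.imwrite("pics/cups.png",cv2.resize(c,None,fx=2.8,fy=2.8,interpolation=cv2.INTER_CUBIC))
d=D["side"];im=d["pixels"].astype(int);m=((im.min(2)>150)&(im.max(2)-im.min(2)<30)).astype(np.uint8)
n,l,s,ce=cv2.connectedComponentsWithStats(m)
for i in range(1,n):
    if s[i,4]>40 and 200<ce[i][0]<340: 
        print(s[i],ce[i],onz(d,*ce[i],8))
        cs=max(cv2.findContours((l==i).astype(np.uint8),0,1)[0],key=len)[:,0]
        if s[i,4]>300: 
            P=np.array([onz(d,*p,8)[:2] for p in cs]);print(cv2.minEnclosingCircle(P.astype(np.float32)),P.min(0),P.max(0))
```

```text
[262   0  22  56 939] [272.57082002  25.95101171] [1442.73283706 -927.81859396    8.        ]
((1462.4384765625, -941.1729736328125), 353.4527587890625) [ 1200.57390533 -1235.38474421] [1724.30320448 -703.41834134]
[ 292    0   76   94 4582] [328.21759057  33.29877783] [ 1163.97589031 -1025.86769664     8.        ]
((1113.571044921875, -1026.5384521484375), 538.9949340820312) [  823.28824842 -1549.1239265 ] [1586.37777678 -558.71758334]
[299 192  16  13 119] [306.25210084 198.2605042 ] [590.20767798 -29.21279175   8.        ]
[263 224  32  26 553] [277.27486438 235.08499096] [574.58681478 125.85916732   8.        ]
((568.1673583984375, 125.13261413574219), 43.780494689941406) [542.43605161  81.41625651] [610.15729803 168.77084608]
[240 243  11   9  76] [245.06578947 246.69736842] [618.91878393 203.60071325   8.        ]
```

View pics/cups.png

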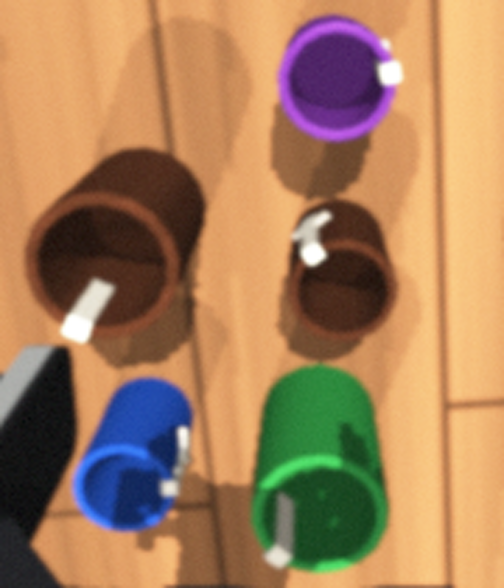

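The crop shows the small brown cup's rim centre at (343,287) and its stripe at (313,253). Green is below it, purple above, and large brown to its left.

Run:
```python
from h import *
import pickle
d=pickle.load(open("d2.pkl","rb"))["wrist"]
f=lambda u,v,z:onz(d,210+u/2.8,130+v/2.8,z).round(1)
print("rim c",f(343,287,75),"L",f(291,287,75),"R",f(396,287,75),"top",f(343,240,75),"bot",f(343,336,75),"stripe",f(313,253,75))
print("diamond",f(308,228,36), "base far",f(340,202,0))
print("big base",f(203,205,0),f(140,150,0),"big rim c",f(104,265,100),"purple rim",f(338,80,75),"purple base near",f(338,18,0),"green rim",f(320,512,105),"green base",f(320,367,0),"blue",f(130,487,75))
D=pickle.load(open("d0.pkl","rb"))
```

```text
rim c [ 503.7 -241.    75. ] L [ 478.5 -239.2   75. ] R [ 529.4 -242.8   75. ] top [ 505.1 -216.9   75. ] bot [ 502.2 -267.    75. ] stripe [ 490.4 -222.5   75. ]
diamond [ 488.  -222.1   36. ] base far [ 506.5 -219.4    0. ]
big base [ 428.6 -215.7    0. ] [ 397.  -181.5    0. ] big rim c [ 396.9 -212.7  100. ] purple rim [ 507.2 -140.9   75. ] purple base near [ 511.4 -117.7    0. ] green rim [ 485.2 -345.6  105. ] green base [ 488.4 -322.2    0. ] blue [ 385.5 -345.8   75. ]
```

```bash
python3 -m crank '0.6 -3.7 0 0 0 0 7.4;0.6 -3.7 0 0 0 0 7.4;0 0 -4 0 0 0 7.4;0 0 -4.5 0 0 0 7.4;0 0 -4.5 0 0 0 7.4;0 0 -4.5 0 0 0 7.4;0 0 -4.5 0 0 0 7.4;0 0 -3 0 0 0 7.4;0 0 -2 0 0 0 7.4;0 0 0 0 0 0 7.4'
python3 -m crank '0 0 0 0 0 0 6.6;0 0 0 0 0 0 6.2;0 0 0 0 0 0 5.8;0 0 0 0 0 0 5.4;0 0 0 0 0 0 5;0 0 0 0 0 0 5;0 0 0 0 0 0 5' 25
```

```text
t: 12.75
tcp_pos: [502.3, -239.2, 20.0]
orientation: [-3.137, -0.002, 1.502]
contact_force: [-0.2, -0.1, 0.3]
finger_gap: 74.0
gripper_force: 0.0
t: 13.45
tcp_pos: [504.3, -241.4, 24.0]
orientation: [3.139, 0.001, 1.5]
contact_force: [-0.1, -0.1, 6.7]
finger_gap: 54.7
gripper_force: 25.2
```

```bash
python3 -m crank '0 0 0.5 0 0 0 5;0 0 1 0 0 0 5;0 0 1.5 0 0 0 5;0 0 2 0 0 0 5;0 0 2 0 0 0 5;0 0 2 0 0 0 5;0 0 2 0 0 0 5;0 0 2 0 0 0 5;0 0 1 0 0 0 5;0 0 0 0 0 0 5'
python3 -m crank '0.3 1.5 0 0 0 -0.04 5;0.5 2.5 0 0 0 -0.06 5;0.5 3 0 0 0 -0.06 5;0.5 3 0 0 0 -0.06 5;0.5 3 0 0 0 -0.06 5;0.5 3 0 0 0 -0.06 5;0.5 3 0 0 0 -0.06 5;0.5 3 0 0 0 -0.06 5;0.5 3 0 0 0 -0.06 5;0.5 3 0 0 0 -0.06 5'
python3 -m crank '0.5 3 0 0 0 -0.06 5;0.5 2.5 0 0 0 -0.06 5;0.4 2 0 0 0 -0.015 5;0.2 1.1 0 0 0 0 5;0 0 0 0 0 0 5;0 0 0 0 0 0 5;0 0 0 0 0 0 5'
python3 - <<'E'
from h import *
import pickle
D={n:cap(n) for n in("scene","side","wrist")}
pickle.dump(D,open("d3.pkl","wb"))
s=r.read_state();print(s["t"],s["tcp_pos"],s["orientation"])
def crop(n,x,y,w,h,s): return cv2.resize(D[n]["pixels"][y:y+h,x:x+w],None,fx=s,fy=s,interpolation=cv2.INTER_CUBIC)
W=np.zeros((560,800,3),np.uint8)
W[:,:400]=crop("side",230,150,100,140,4);W[:250,400:]=crop("wrist",0,0,640,400,.625);W[250:,400:]=crop("wrist",240,200,160,124,2.5)
cv2.imwrite("pics/held.png",W)
E
```

```text
t: 14.45
tcp_pos: [504.2, -241.5, 164.1]
orientation: [3.138, 0.001, 1.5]
contact_force: [-0.2, 0.5, -1.1]
finger_gap: 54.8
gripper_force: 26.7
t: 15.45
tcp_pos: [550.8, 40.1, 161.0]
orientation: [-3.14, 0.002, 0.917]
contact_force: [0.4, 0.5, -1.2]
finger_gap: 54.4
gripper_force: 26.7
t: 16.15
tcp_pos: [567.2, 123.9, 162.0]
orientation: [-3.142, 0.001, 0.784]
contact_force: [-0.1, -0.8, -0.7]
finger_gap: 54.9
gripper_force: 26.7
16.3 [567.41882901 124.06219558 162.32487575] [3.14142411e+00 9.50293443e-05 7.83769874e-01]
```

View pics/held.png

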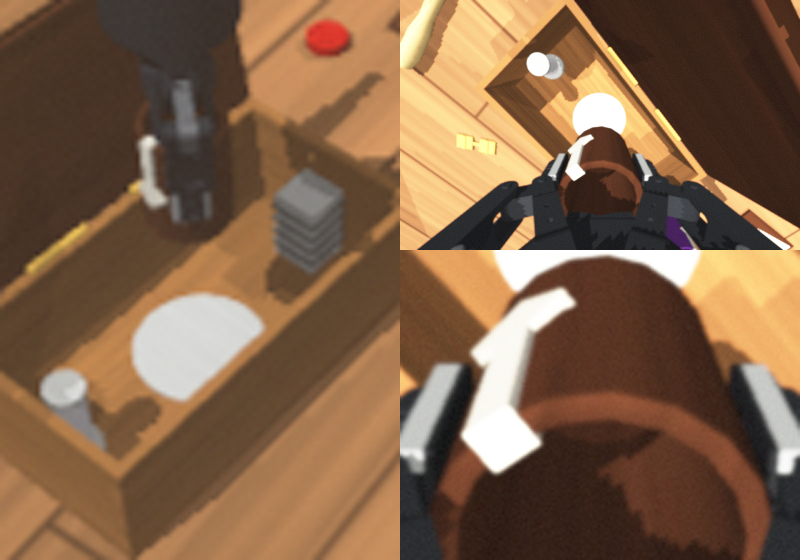

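The held cup is upright, with its diamond toward the lamp end; the stripe at the rim is at crop (503,438) and the rim's far edge at (607,393). Now the angle and centre.

Run:
```python
from h import *
import pickle
d=pickle.load(open("d3.pkl","rb"))["wrist"]
f=lambda u,v,z:onz(d,240+(u-400)/2.5,200+(v-250)/2.5,z)
tcp=np.array([567.4,124.1])
for z in(213,218):
  s=f(503,438,z);far=f(607,393,z);L=f(441,520,z);R=f(770,520,z)
  print("far dist",np.linalg.norm(far[:2]-tcp),"LR",np.linalg.norm(L-R),((L+R)/2).round(1),"stripe",s.round(1),s[:2]-tcp,np.degrees(np.arctan2(*(s[:2]-tcp)[::-1])),np.linalg.norm(s[:2]-tcp))
  n=(far[:2]-(L+R)[:2]/2);n/=np.linalg.norm(n);c=far[:2]-27*n;print("centre",c,"ang",np.degrees(np.arctan2(*(s[:2]-c)[::-1])))
  print("diam", f(520,328,z-38).round(1), np.degrees(np.arctan2(*(f(520,328,z-38)[:2]-c)[::-1])))
D=pickle.load(open("d3.pkl","rb"))["side"]
q=lambda u,v,z:onz(D,230+u/4,150+v/4,z)
print("side diamond ",q(155,190,177))
```

```text
far dist 24.731790637141152 LR 49.774707910813305 [570.7 125.7 213. ] stripe [570.1 146.2 213. ] [ 2.65991825 22.07692507] 83.12988552782743 22.236586645295002
centre [566.59370647 121.64300747] ang 81.95833634134569
diam [570.5 148.7 175. ] 81.87818801201603
far dist 27.250016047109614 LR 47.07226416791632 [573.3 128.4 218. ] stripe [572.7 147.7 218. ] [ 5.26452369 23.59564801] 77.42250097563257 24.175810524019738
centre [568.34054362 123.46667923] ang 79.88133612447724
diam [572.3 149.7 180. ] 81.44557096166513
side diamond  [568.02073747 149.40418038 177.        ]
```

```bash
python3 -m crank '0 0.2 -1 0 0 0.03 5;0 0 -1.5 0 0 0 5;0 0 -2 0 0 0 5;0 0 -2 0 0 0 5;0 0 -2 0 0 0 5;0 0 -1.5 0 0 0 5;0 0 -1 0 0 0 5;0 0 -0.8 0 0 0 5;0 0 -0.5 0 0 0 5;0 0 0 0 0 0 5'
python3 -m crank '0 0 -0.2 0 0 0 5;0 0 -0.2 0 0 0 5;0 0 -0.1 0 0 0 5;0 0 0 0 0 0 5'
```

```text
t: 17.3
tcp_pos: [567.3, 126.8, 38.8]
orientation: [-3.141, 0.001, 0.815]
contact_force: [0.1, -0.0, -1.2]
finger_gap: 54.3
gripper_force: 26.7
t: 17.7
tcp_pos: [567.5, 126.9, 34.3]
orientation: [3.141, -0.0, 0.815]
contact_force: [-0.6, -0.4, -0.2]
finger_gap: 54.1
gripper_force: 26.7
```

```bash
python3 -m crank '0 0 -0.1 0 0 0 5;0 0 -0.1 0 0 0 5;0 0 0 0 0 0 5'; python3 -m crank '0 0 -0.1 0 0 0 5;0 0 0 0 0 0 5'
```

```text
t: 18.0
tcp_pos: [567.4, 126.9, 32.1]
orientation: [-3.142, 0.0, 0.815]
contact_force: [0.9, 1.0, -1.4]
finger_gap: 54.4
gripper_force: 26.7
t: 18.2
tcp_pos: [567.5, 127.0, 32.0]
orientation: [3.141, -0.0, 0.815]
contact_force: [-2.2, 0.2, 4.5]
finger_gap: 54.5
gripper_force: 27.0
```

```bash
python3 -m crank '0 0 0 0 0 0 5.4;0 0 0 0 0 0 5.8;0 0 0 0 0 0 6.4;0 0 0 0 0 0 7;0 0 1 0 0 0 7;0 0 3 0 0 0 7;0 0 4 0 0 0 7;0 0 4.5 0 0 0 7;-2 0 4 0 0 0 7;-3 0 2 0 0 0 7'
python3 -m crank '-4 -2 0 0 0 0 7;-4 -4 0 0 0 0 7;-3 -4 0 0 0 0 7;0 0 0 0 0 0 7;0 0 0 0 0 0 7'
python3 - <<'E'
from h import *
import pickle
D={n:cap(n) for n in("scene","side","wrist")}
pickle.dump(D,open("d4.pkl","wb"))
s=r.read_state();print(s["t"],s["tcp_pos"],s["orientation"])
def crop(n,x,y,w,h,s): return cv2.resize(D[n]["pixels"][y:y+h,x:x+w],None,fx=s,fy=s,interpolation=cv2.INTER_CUBIC)
W=np.zeros((560,800,3),np.uint8)
W[:,:400]=crop("side",230,150,100,140,4);W[:250,400:]=crop("wrist",0,0,640,400,.625);W[250:,400:]=crop("scene",180,150,240,186,400/240)[:310]
cv2.imwrite("pics/placed.png",W)
E
```

```text
t: 19.2
tcp_pos: [519.7, 127.3, 220.7]
orientation: [3.137, -0.007, 0.814]
contact_force: [1.2, 0.0, -1.1]
finger_gap: 69.7
gripper_force: 0.0
t: 19.7
tcp_pos: [412.1, 31.0, 217.2]
orientation: [3.14, -0.002, 0.813]
contact_force: [0.1, -0.0, 0.0]
finger_gap: 70.1
gripper_force: 0.0
19.85 [413.1786751   32.14047766 216.58782247] [ 3.14090577e+00 -9.87009275e-04  8.15553707e-01]
```

View pics/placed.png

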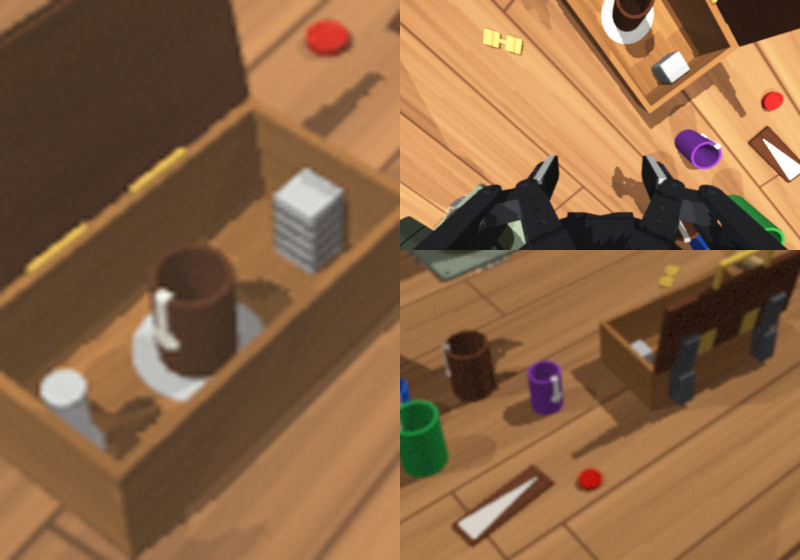

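The cup stands upright on the pad with its diamond toward the lamp, and the lid is open. Its rim centre is about crop (195,274), the stripe at the rim (164,296) and the diamond (164,336). I'll compare that with the pad centre from the same camera (568,125).

Run:
```python
from h import *
import pickle
D=pickle.load(open("d4.pkl","rb"))["side"]
q=lambda u,v,z:onz(D,230+u/4,150+v/4,z)[:2]
a=np.linspace(0,2*np.pi,9)[:-1]
c=q(195,274,83);s=q(164,296,83);g=q(164,336,44);print(c,s,g)
for m in(s,g): print(np.degrees(np.arctan2(*(m-c)[::-1])),np.linalg.norm(m-c))
for P in [(567.5,125.2)]:
  # predicted outline for a centred cup, in crop px
  R=proj(D,[[P[0]+27*np.cos(t),P[1]+27*np.sin(t),z] for z in(83,8) for t in np.linspace(0,6.28,60)])
  R=(R-[230,150])*4;print(R[:60].min(0),R[:60].max(0),R[60:].min(0),R[60:].max(0))
  print((proj(D,[[P[0]+27*np.cos(1.5),P[1]+27*np.sin(1.5),44]])-[230,150])*4)
im=D["pixels"]
```

```text
[564.3001073  125.82212511] [568.81584692 150.88411709] [570.60696186 153.06652242]
79.78588222157498 25.465571788261933
76.96608255287602 27.964863656051758
[148.36817546 239.056693  ] [234.69788926 304.47450284] [157.30038752 312.90460738] [238.77390118 377.38760599]
[[166.39588809 335.90932461]]
```

```bash
python3 -c "from plant import sign_off; print(sign_off())"
```

```text
the job is handed in; nothing more can be done
None
```

The job is handed in at about 20 s: the lid lies open on its stop, the dice cup stands upright on the pad (within about 3 mm of its middle) with its diamond facing the lamp tube, and I touched nothing else on the bench.

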